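Square a deep-well plate in the sloping alignment nest

ROBOT

A 6-joint arm with a two-finger parallel gripper is mounted at the origin on a cart in front of the work surface, level with it; the furniture and walls round the work are solid. World frame = base frame: x ahead of the robot, y to its left, z up, the work surface at z = 0. Lengths are in m, angles in rad, forces in N, time in s.
With the tool pointing down it reaches from about 0.4 to 0.925 m from the base axis. Payload 3.4 kg.
Tool frame: the origin (TCP) lies midway between the tips of the shut fingers; the grasp point (between the pads) lies 19 mm behind it; z points along the fingers, y is the line along which they close (so a half turn about z gives the same grasp; the last joint's range is limited). The gripper opens to 85 mm and grips with 20 to 120 N. Pads are 22 mm wide; open, the fingers measure 114 mm over their backs; the gripper's body (76 mm by 85 mm) begins 54 mm behind the grasp point. The pads swing forward as they close: fully open they stand 13 mm farther back than shut.
Start: joints at [-1.395, 0.307, 1.506, -0, 1.328, -0.073], TCP at [0.142, -0.557, 0.231] pointing down, gripper open.
Joint ranges: [-3.12, 3.12], [-1.05, 2.28], [0.14, 2.33], [-1.42, 4.57], [0.1, 2.73], [-2.68, 2.68]. Speed limits (rad/s): [2.57, 2.57, 3.14, 3.14, 3.14, 3.14].

INTERFACE

Orientations are given as a rotation vector (axis times angle).
In Python, from station import telemetry, eyes, ticket, spotter gives the robot as it stands.
- The arm moves only by the tool send_rows, never from a script. Its argument "increments" is a list of rows, each an object of numbers: "tx", "ty", "tz": the shift along the tool's x, y, z in cm; "yaw": the turn about the tool's z in rad. A call has 1 to 20 rows; each row is the pose to reach, as a shift and turn from the pose commanded when the call began, along the tool's axes at that moment; what a row does not reach only later rows make up. A row lasts 1/12 s, in which the tool goes at most 41.7 mm and 7.16 degrees, less where a joint would pass 70% of its speed; a pose out of reach is approached as far as the arm can. A call with a gripper value outside its range is refused whole. "hand" is the closure, from 0 (fully open) to 1 (shut), set as the call begins (left out, the last holds). The fingers move at their own pace and stop on an object; the grip force is fixed at half the most. Time passes only in rows, so rows that repeat a pose let the fingers close. It gives the time, the measured TCP pose, the force, the opening and the grip force at its end, in the units of the state.
- telemetry.get_obs(): the state, without advancing time (a new reading comes with each control period).
- eyes.grab_frame(name): name is "scene" or "top" or "wrist"; returns a dict with "color" (400x640x3 uint8, red, green, blue), "fx", "fy", "cx", "cy" (pixels), "extrinsics" (4x4, takes a point from world to camera coordinates); the wrist camera has in their place "hand_eye" (4x4, takes a point from camera to tool coordinates, whose origin is the TCP and whose axes are the flange's). Camera axes: x right, y down, z forward; pixel columns grow to the right and rows downward; lengths in m; the calibration is good to about 2 mm. A picture is of the moment at which its call begins: read the wrist's pose just before it. There is no depth.
- ticket.sign_off(): hands the job in; it is judged then, once.
Trained networks look in the newest picture that a camera, given by its name, has taken for a name from the list of things; names that differ only in an ending like _2 or _b are one class to them, and where a whole thing is asked for, a point or a joint stands for the part that bears it (a point fixed in the world has none). Each returns a list of dicts, best first, with "p" (0 to 1); they miss things now and then, are a little off and sometimes report something else, mostly with a low value. They report only what shows in the picture. A call takes as long as a camera call.
- spotter.boxes_of(target, camera): "xyz" ([x, y, z] in m, in world coordinates, good to about 4 mm: the middle of the surface that is visible of it).
- spotter.silhouettes(target, camera): "region" (400x640 bool, what is visible of it).
The state is a dict: "clock": time; "joints": joint angles; "joint_vel": joint speeds; "effort": joint torques, N m; "ee_pos": TCP position; "tcp_rot": TCP orientation; "wrist_force": force on the tool from outside, world axes, zero at the start; "torque": the same for the moment, N m; "width": opening from 0.0 (shut) to 1.0 (fully open); "gripper_force": force on a finger pad.
Only numpy, scipy, OpenCV 4.12 (cv2) and the standard library are available. Lean on these libraries where they do the work, as an engineer would, in place of code of your own. Each camera call takes 0.05 s, during which the arm holds its last target. There are 200 camera calls.

TASK

Without picking it up, push the white deep-well plate off the level loading ledge of the alignment nest so that it slides down the slope on to the low fence. Then gently push it along the low fence into the corner, until it rests against the side stop and holds the stop's small seat button pressed right in. Leave the plate lying flat and square there, and do not disturb the other things on the bench.

Things in the scene. Friction and masses are not known exactly. Their poses are not given: they have to be found in the camera images.
- plate: White deep-well plate: a loose block 128 mm long (its x), 86 mm wide (its y), 44 mm high, about 0.4 to 0.65 kg, centre of mass in its middle; too wide to grasp. Origin at the centre of its underside. It starts flat on the loading ledge, its long sides parallel to the ledge's edge within 0.12 rad, its y axis pointing away from the slope.
- deck: Smooth sloping deck of the fixed grey metal alignment nest. Origin on its surface, middle of its upper edge, 100 mm above the bench; x is level along that edge, y points up the slope, z is its normal. It falls 20 degrees towards -y; x spans -125 to 125 mm. The plate slides down by itself once its middle is pushed past the upper edge, and does not drift sideways.
- ledge_mid (a point): Centre of the top of the level loading ledge, which joins the deck's upper edge flush; 130 mm deep, 250 mm wide (deck's x), no rim, nothing above it. The point's x is level along the edge, its y points away from the slope, z up.
- fence_mid (a point): Foot of the low fence's inner face, in its middle, on the deck's surface (165 mm down the slope from the upper edge); axes as the deck's. The fence runs across the whole deck along x and stands 18 mm above it. When the plate is home its 128 mm side lies against this fence.
- seat_button (a joint): Seat button (12 mm, weak spring, under 0.2 N) in the side stop's face: 0 = out, 5 mm proud; 0.005 = pressed flush. The plate's 86 mm end presses it and friction holds it in. The stop, a steel block 66 x 14 x 25 mm beside the fence at the deck's +x end, faces -x; its face lies anywhere from 76 to 106 mm along deck x: not reported, find it by touch or sight. It is firmly clamped.
- tip_box: Bystander: pipette tip box, 116 x 69 mm, 65 mm high, on the bench to the right of the nest; origin at the centre of its underside.
- reagent_box: Bystander: upright carton, 62 x 74 mm, 128 mm high; origin at the centre of its underside.
- conical_small: Bystander: small conical glass flask, 64 mm across, 106 mm high; origin at the centre of its underside.
- timer_white: Bystander: white bench timer, 50 x 66 mm, 69 mm high; origin at the centre of its underside.

How it is judged:
By the outcome, as a careful person would: the job done as asked, in the order asked, and still so for the second after the job is handed in, with the robot touching nothing.
It also fails if it takes over 54 s, if anything falls off the work surface, if the arm or the gripper's body presses on something with over 40 N, if the wrist force passes 120 N, or if a joint passes its speed limit or range.

## Working session

There is one attempt and no reset: what is moved stays moved. The work goes in short steps, Python scripts to look and compute and a tool call to move; the robot and the scene stay as the last step left them, time stands still between calls to the robot, and variables do not carry over. Pictures are saved under pics/ and viewed, at most 10 in all, crops included, and the job is handed in when it is done.

Besides the shell and the picture viewer there is one more tool, called after "Emit:" as a command line: name --argument value ..., lists and objects as JSON in quotes. send_rows: Moves the arm, as the interface text tells. Its arguments: {"type":"object","properties":{"increments":{"type":"array","items":{"type":"object","properties":{"tx":{"type":"number"},"ty":{"type":"number"},"tz":{"type":"number"},"yaw":{"type":"number"}}}},"hand":{"type":"number"}},"required":["increments"]}

```bash
mkdir -p pics; cat > h.py <<'E'
import numpy as np, cv2
from station import telemetry, eyes, ticket, spotter
def save(f,n): cv2.imwrite(f'pics/{n}.png',f['color'][:,:,::-1])
def proj(f,P):
    P=np.atleast_2d(P); c=(f['extrinsics']@np.c_[P,np.ones(len(P))].T)[:3]
    return np.c_[f['fx']*c[0]/c[2]+f['cx'],f['fy']*c[1]/c[2]+f['cy']]
def ray(f,uv,z):
    E=np.linalg.inv(f['extrinsics']);o=E[:3,3]
    d=E[:3,:3]@np.array([(uv[0]-f['cx'])/f['fx'],(uv[1]-f['cy'])/f['fy'],1])
    return o+d*(z-o[2])/d[2]
E
python3 - <<'E'
from h import *
np.set_printoptions(precision=3,suppress=True)
for c in ['scene','top']:
    f=eyes.grab_frame(c); save(f,c+'0'); print(c,f['extrinsics'])
    for t in ['plate','deck','seat_button','tip_box','reagent_box','conical_small','timer_white']:
        print(t,[(np.round(b['xyz'],3),round(b['p'],2)) for b in spotter.boxes_of(t,c)[:2]])
o=telemetry.get_obs(); print(o['clock'],o['ee_pos'],o['tcp_rot'],o['wrist_force'])
E
```

```text
scene [[-0.701 -0.713 -0.012  0.438]
 [-0.465  0.47  -0.75   0.291]
 [ 0.54  -0.521 -0.661  0.874]
 [ 0.     0.     0.     1.   ]]
plate [(array([0.511, 0.129, 0.143]), 0.75), (array([ 0.623, -0.196,  0.082]), 0.54)]
deck [(array([ 0.596, -0.037,  0.064]), 0.71), (array([0.554, 0.108, 0.057]), 0.45)]
seat_button []
tip_box [(array([ 0.45 , -0.196,  0.065]), 0.96)]
reagent_box [(array([ 0.624, -0.199,  0.084]), 0.76)]
conical_small [(array([0.368, 0.354, 0.055]), 0.59)]
timer_white [(array([0.511, 0.349, 0.045]), 0.86)]
top [[-0.015 -1.     0.     0.083]
 [-0.987  0.015 -0.162  0.529]
 [ 0.162 -0.002 -0.987  1.021]
 [ 0.     0.     0.     1.   ]]
plate [(array([0.528, 0.11 , 0.148]), 0.8)]
deck []
seat_button []
tip_box [(array([ 0.46 , -0.214,  0.066]), 0.83), (array([0.53 , 0.114, 0.148]), 0.51)]
reagent_box []
conical_small [(array([0.384, 0.334, 0.046]), 0.86)]
timer_white [(array([0.52 , 0.34 , 0.049]), 0.57)]
0.8 [ 0.142 -0.557  0.231] [3.117 0.391 0.   ] [-0.384 -0.51   0.35 ]
```

View pics/scene0.png

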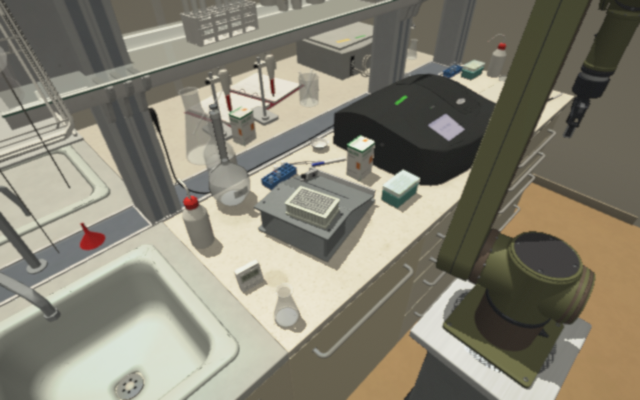

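View pics/top0.png

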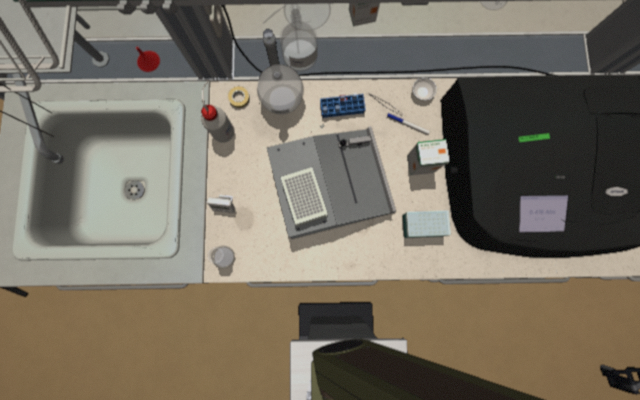

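```bash
python3 - <<'E'
from h import *
a=cv2.imread('pics/top0.png')[115:245,255:405]; b=cv2.imread('pics/scene0.png')[160:260,245:385]
cv2.imwrite('pics/c1.png',np.vstack([cv2.resize(a,(0,0),fx=4.5,fy=4.5,interpolation=cv2.INTER_CUBIC)]))
E
```

```text
(no output)
```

View pics/c1.png

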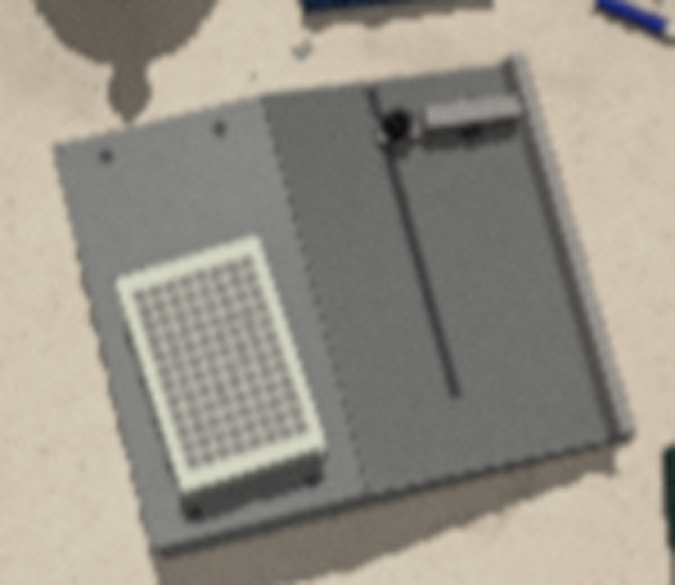

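```bash
cat >> h.py <<'E'
C=lambda x,y:(255+x/4.5,115+y/4.5)
E
python3 - <<'E'
from h import *
from scipy.optimize import least_squares
np.set_printoptions(precision=4,suppress=True)
f=eyes.grab_frame('top')
s,c=np.sin(np.radians(20)),np.cos(np.radians(20))
# local nest frame: x along edge, y up/away from slope, z up ; origin edge mid
L=np.array([[.125,.13,0],[.125,0,0],[-.125,0,0],[-.125,.13,0]])
px=np.array([C(57,147),C(262,97),C(365,493),C(160,550)])
def W(p,q):
    R=np.array([[np.cos(p[2]),-np.sin(p[2]),0],[np.sin(p[2]),np.cos(p[2]),0],[0,0,1]]); return q@R.T+[p[0],p[1],.1]
r=least_squares(lambda p:(proj(f,W(p,L))-px).ravel(),[.55,.05,0.1]);p=r.x
print('nest',p,np.abs(r.fun).max())
np.save('nest.npy',p)
def inv(w): 
    d=w-np.array([p[0],p[1],.1]); a=p[2]; return np.array([np.cos(a)*d[0]+np.sin(a)*d[1],-np.sin(a)*d[0]+np.cos(a)*d[1],d[2]])
# plate top corners z=.144
k=[C(118,275),C(258,237),C(325,447),C(185,490)]
w=np.array([ray(f,u,.144) for u in k]); n=np.array([inv(x) for x in w]); print('plate corners nest',n); print('centre w',w.mean(0),'n',n.mean(0))
# deck points
def deckpt(u,h):
    E=np.linalg.inv(f['extrinsics']);o=inv(E[:3,3]);q=inv(ray(f,u,0))-o
    nn=np.array([0,-s,c]); t=(h-o@nn)/(q@nn); P=o+q*t; return P[0],P[1]*c+P[2]*s
for nme,u,h in [('fence top',C(515,65),.018),('fence bot',C(615,435),.018),('stop face L',C(427,128),.025),('stop face R',C(522,118),.025),('stop back L',C(425,108),.025),('stop back R',C(518,95),.025),('knob',C(397,125),.03),('button',C(470,132),.012)]: print(nme,np.array(deckpt(u,h)))
E
```

```text
nest [0.5761 0.0555 0.2404] 1.6571287103079158
plate corners nest [[ 0.0278  0.1097  0.044 ]
 [ 0.0292  0.0278  0.044 ]
 [-0.0962  0.0218  0.044 ]
 [-0.0997  0.1028  0.044 ]]
centre w [0.5267 0.1109 0.144 ] n [-0.0347  0.0655  0.044 ]
fence top [ 0.1162 -0.1633]
fence bot [-0.124 -0.157]
stop face L [ 0.0812 -0.0867]
stop face R [ 0.079  -0.1528]
stop back L [ 0.0938 -0.0892]
stop back R [ 0.0941 -0.1547]
knob [ 0.084  -0.0649]
button [ 0.079  -0.1223]
```

Emit:
send_rows --hand 0 --increments '[{"tx": 35.8, "ty": -27.7, "tz": 0, "yaw": -0.8}, {"tx": 35.8, "ty": -27.7, "tz": 0, "yaw": -0.8}, {"tx": 35.8, "ty": -27.7, "tz": 0, "yaw": -0.8}, {"tx": 35.8, "ty": -27.7, "tz": 0, "yaw": -0.8}, {"tx": 35.8, "ty": -27.7, "tz": 0, "yaw": -0.8}, {"tx": 35.8, "ty": -27.7, "tz": 0, "yaw": -0.8}, {"tx": 35.8, "ty": -27.7, "tz": 0, "yaw": -0.8}, {"tx": 35.8, "ty": -27.7, "tz": 0, "yaw": -0.8}, {"tx": 35.8, "ty": -27.7, "tz": 0, "yaw": -0.8}, {"tx": 53.8, "ty": -63.7, "tz": 0, "yaw": -1.562}, {"tx": 53.8, "ty": -63.7, "tz": 0, "yaw": -1.562}, {"tx": 53.8, "ty": -63.7, "tz": 0, "yaw": -1.562}, {"tx": 53.8, "ty": -63.7, "tz": 0, "yaw": -1.562}, {"tx": 53.8, "ty": -63.7, "tz": 0, "yaw": -1.562}, {"tx": 53.8, "ty": -63.7, "tz": 0, "yaw": -1.562}, {"tx": 53.8, "ty": -63.7, "tz": 0, "yaw": -1.562}, {"tx": 53.8, "ty": -63.7, "tz": 0, "yaw": -1.562}, {"tx": 53.8, "ty": -63.7, "tz": 0, "yaw": -1.562}, {"tx": 53.8, "ty": -63.7, "tz": 0, "yaw": -1.562}, {"tx": 53.8, "ty": -63.7, "tz": 0, "yaw": -1.562}]'

```text
clock: 2.52
ee_pos: [0.5018, 0.1806, 0.2315]
tcp_rot: [1.937, 2.472, 0.001]
wrist_force: [0.7, -0.1, 0.0]
width: 1.002
gripper_force: 0.0
```

```bash
cat >> h.py <<'E'
p=np.load('nest.npy'); 
def inv(w):
    d=np.asarray(w)-np.array([p[0],p[1],.1]); a=p[2]; return np.array([np.cos(a)*d[0]+np.sin(a)*d[1],-np.sin(a)*d[0]+np.cos(a)*d[1],d[2]])
from scipy.spatial.transform import Rotation
def wristf():
    o=telemetry.get_obs(); T=np.eye(4);T[:3,:3]=Rotation.from_rotvec(o['tcp_rot']).as_matrix();T[:3,3]=o['ee_pos']
    f=eyes.grab_frame('wrist'); f['extrinsics']=np.linalg.inv(T@f['hand_eye']); return o,f
E
python3 - <<'E'
from h import *
np.set_printoptions(precision=4,suppress=True)
o,f=wristf(); save(f,'w1'); print(o['clock'],o['ee_pos'],inv(o['ee_pos']),o['joints'])
print(f['fx'],f['extrinsics'])
for q in [[.0278,.1097],[-.0997,.1028]]:
    a=p[2]; w=[p[0]+np.cos(a)*q[0]-np.sin(a)*q[1],p[1]+np.sin(a)*q[0]+np.cos(a)*q[1],.144]; print(proj(f,w))
E
```

```text
2.5167 [0.5018 0.1806 0.2315] [-0.0423  0.1391  0.1315] [ 0.2664  0.2484  1.5918 -0.0002  1.3008  0.025 ]
291.3967782163976 [[ 0.9707  0.2403  0.0003 -0.5316]
 [ 0.2315 -0.9354  0.2673  0.0175]
 [ 0.0645 -0.2594 -0.9636  0.395 ]
 [ 0.      0.      0.      1.    ]]
[[404.2993 234.9044]]
[[255.9684 242.0449]]
```

View pics/w1.png

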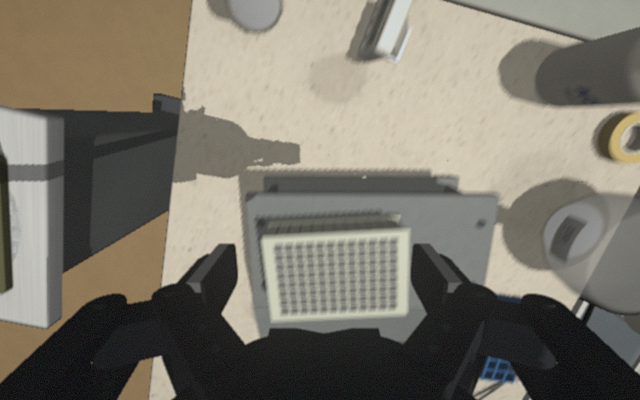

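```bash
python3 - <<'E'
from h import *
np.set_printoptions(precision=4,suppress=True)
o,f=wristf(); print(o['clock'],o['ee_pos'],inv(o['ee_pos']),o['wrist_force'])
R=cv2.imread('pics/w1.png')
for n,u,z in [('plA',(410,227),.144),('plB',(262,237),.144),('plC',(410,312),.144),('plD',(270,321),.144),('ledR',(497,195),.1),('ledL',(247,197),.1)]:
    print(n,inv(ray(f,u,z)))
save(f,'w2'); d=np.abs(cv2.imread('pics/w2.png').astype(int)-R).mean(); print(d)
E
```

```text
2.5667 [0.5049 0.1883 0.2317] [-0.0375  0.1458  0.1317] [5.3687 5.926  0.3388]
plA [0.0377 0.1243 0.044 ]
plB [-0.0887  0.1148  0.044 ]
plC [0.0446 0.0404 0.044 ]
plD [-0.0855  0.0306  0.044 ]
ledR [0.135  0.1414 0.    ]
ledL [-0.111   0.1385  0.    ]
14.035049479166666
```

Emit:
send_rows --increments '[{"ty": 0.6, "tz": 4}, {"ty": 0.6, "tz": 8}, {"ty": 0.6, "tz": 11}, {"ty": 0.6, "tz": 12.8}, {"ty": 0.6, "tz": 12.8}, {"tx": -1, "ty": 0.6, "tz": 12.8}, {"tx": -1.7, "ty": 0.6, "tz": 12.8}, {"tx": -2.2, "ty": 0.6, "tz": 12.8}, {"tx": -2.7, "ty": 0.6, "tz": 12.8}, {"tx": -3.2, "ty": 0.6, "tz": 12.8}, {"tx": -3.7, "ty": 0.6, "tz": 12.8}, {"tx": -4.2, "ty": 0.6, "tz": 12.8}, {"tx": -4.7, "ty": 0.6, "tz": 12.8}, {"tx": -5.2, "ty": 0.6, "tz": 12.8}, {"tx": -5.7, "ty": 0.6, "tz": 12.8}, {"tx": -6.2, "ty": 0.6, "tz": 12.8}, {"tx": -6.2, "ty": 0.6, "tz": 12.8}]'

```text
schema error: expected keys tx, ty, tz, yaw
```

```bash
python3 - <<'E'
from h import *
np.set_printoptions(precision=4,suppress=True)
o,f=wristf(); print(o['clock'],o['ee_pos'],inv(o['ee_pos']),o['wrist_force'])
t=eyes.grab_frame('top'); save(t,'t2')
print(spotter.boxes_of('plate','top'))
a=cv2.imread('pics/t2.png')[115:245,255:405]
save(f,'w3'); b=cv2.imread('pics/w3.png')
cv2.imwrite('pics/c2.png',np.hstack([cv2.resize(a,(400,347),interpolation=cv2.INTER_CUBIC),cv2.resize(b,(400,250))[0:250].repeat(1,0) if 0 else np.pad(cv2.resize(b,(400,250)),((0,97),(0,0),(0,0)))]))
E
```

```text
2.6167 [0.5037 0.1843 0.2315] [-0.0396  0.1423  0.1315] [ 0.4238 -0.9081 -0.8242]
[{'xyz': [0.5302, 0.1013, 0.1443], 'p': 0.75}]
```

View pics/c2.png

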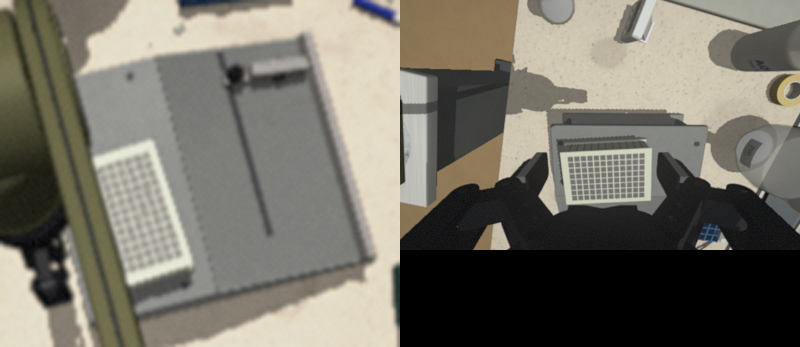

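Emit:
send_rows --hand 0 --increments '[{"tx": 1, "ty": 1, "tz": 4, "yaw": 0}, {"tx": 1, "ty": 1, "tz": 8, "yaw": 0}, {"tx": 1, "ty": 1, "tz": 11, "yaw": 0}, {"tx": 1, "ty": 1, "tz": 12.8, "yaw": 0}, {"tx": 1, "ty": 1, "tz": 12.8, "yaw": 0}, {"tx": 0.2, "ty": 1, "tz": 12.8, "yaw": 0}, {"tx": -0.5, "ty": 1, "tz": 12.8, "yaw": 0}, {"tx": -1.0, "ty": 1, "tz": 12.8, "yaw": 0}, {"tx": -1.5, "ty": 1, "tz": 12.8, "yaw": 0}, {"tx": -2.0, "ty": 1, "tz": 12.8, "yaw": 0}, {"tx": -2.5, "ty": 1, "tz": 12.8, "yaw": 0}, {"tx": -3.0, "ty": 1, "tz": 12.8, "yaw": 0}, {"tx": -3.5, "ty": 1, "tz": 12.8, "yaw": 0}, {"tx": -4.0, "ty": 1, "tz": 12.8, "yaw": 0}, {"tx": -4.5, "ty": 1, "tz": 12.8, "yaw": 0}, {"tx": -5.0, "ty": 1, "tz": 12.8, "yaw": 0}, {"tx": -5.0, "ty": 1, "tz": 12.8, "yaw": 0}]'

```text
clock: 4.18
ee_pos: [0.5234, 0.131, 0.1031]
tcp_rot: [1.938, 2.472, -0.002]
wrist_force: [1.0, -0.2, -0.2]
width: 1.003
gripper_force: 0.0
```

```bash
python3 - <<'E'
from h import *
np.set_printoptions(precision=4,suppress=True)
o,f=wristf(); print(o['clock'],o['ee_pos'],inv(o['ee_pos']),o['wrist_force'])
t=eyes.grab_frame('top'); save(t,'t3')
print(spotter.boxes_of('plate','top'))
a=cv2.imread('pics/t3.png')[115:245,255:405]
save(f,'w4'); b=cv2.imread('pics/w4.png')
cv2.imwrite('pics/c3.png',np.hstack([cv2.resize(a,(400,347),interpolation=cv2.INTER_CUBIC),np.pad(cv2.resize(b,(400,250)),((0,97),(0,0),(0,0)))]))
E
```

```text
4.1833 [0.5234 0.131  0.1031] [-0.0332  0.0858  0.0031] [ 1.0048 -0.1863 -0.1552]
[{'xyz': [0.5136, 0.0773, 0.1462], 'p': 0.63}]
```

View pics/c3.png

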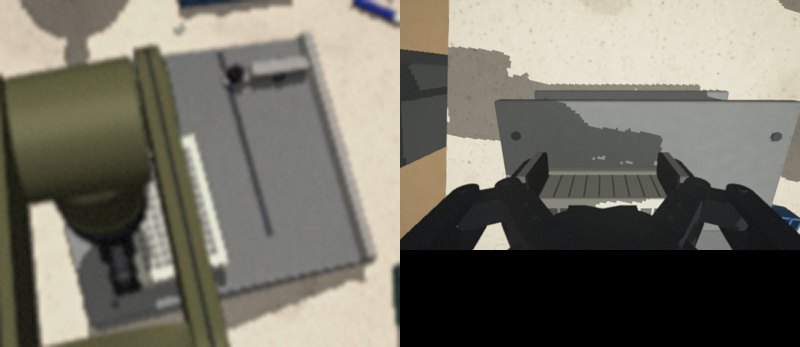

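Emit:
send_rows --increments '[{"tx": -0.5, "ty": 0, "tz": 0, "yaw": 0}, {"tx": -1, "ty": 0, "tz": 0, "yaw": 0}, {"tx": -1.5, "ty": 0, "tz": 0, "yaw": 0}, {"tx": -2, "ty": 0, "tz": 0, "yaw": 0}, {"tx": -2.5, "ty": 0, "tz": 0, "yaw": 0}, {"tx": -3, "ty": 0, "tz": 0, "yaw": 0}, {"tx": -3.5, "ty": 0, "tz": 0, "yaw": 0}, {"tx": -4, "ty": 0, "tz": 0, "yaw": 0}, {"tx": -4.5, "ty": 0, "tz": 0, "yaw": 0}, {"tx": -4.5, "ty": 0, "tz": 0, "yaw": 0}, {"tx": -4.5, "ty": 0, "tz": 0, "yaw": 0}, {"tx": -4.5, "ty": 0, "tz": 0, "yaw": 0}]'

```text
clock: 5.33
ee_pos: [0.5339, 0.0882, 0.1032]
tcp_rot: [-1.939, -2.472, 0.0]
wrist_force: [-0.1, 0.4, -0.1]
width: 0.995
gripper_force: 0.0
```

```bash
python3 - <<'E'
from h import *
np.set_printoptions(precision=4,suppress=True)
o,f=wristf(); print(o['clock'],o['ee_pos'],inv(o['ee_pos']),o['wrist_force'])
t=eyes.grab_frame('top'); save(t,'t4')
print(spotter.boxes_of('plate','top'))
a=cv2.imread('pics/t4.png')[115:245,255:405]
save(f,'w5'); b=cv2.imread('pics/w5.png')
cv2.imwrite('pics/c4.png',np.hstack([cv2.resize(a,(400,347),interpolation=cv2.INTER_CUBIC),np.pad(cv2.resize(b,(400,250)),((0,97),(0,0),(0,0)))]))
E
```

```text
5.3333 [0.5339 0.0882 0.1032] [-0.0331  0.0418  0.0032] [-0.0508  0.4071 -0.1334]
[{'xyz': [0.5673, -0.0572, 0.1106], 'p': 0.96}]
```

View pics/c4.png

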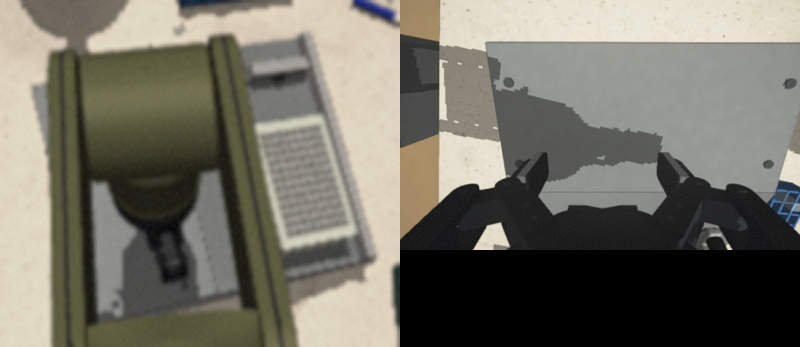

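Emit:
send_rows --hand 1 --increments '[{"tx": 0, "ty": -3, "tz": -4, "yaw": 0}, {"tx": 0, "ty": -7, "tz": -7, "yaw": 0}, {"tx": -3, "ty": -10, "tz": -7, "yaw": 0}, {"tx": -7, "ty": -10, "tz": -7, "yaw": 0}, {"tx": -11, "ty": -10, "tz": -7, "yaw": 0}, {"tx": -15, "ty": -10, "tz": -7, "yaw": 0}, {"tx": -16.6, "ty": -10, "tz": -7, "yaw": 0}, {"tx": -16.6, "ty": -10, "tz": -7, "yaw": 0}, {"tx": -16.6, "ty": -10, "tz": -7, "yaw": 0}, {"tx": -16.6, "ty": -10, "tz": -7, "yaw": 0}, {"tx": -16.6, "ty": -10, "tz": -7, "yaw": 0}]'

```text
clock: 6.4
ee_pos: [0.4758, -0.0953, 0.1731]
tcp_rot: [-1.936, -2.472, 0.0]
wrist_force: [-0.8, 1.0, 0.0]
width: -0.0
gripper_force: 0.0
```

```bash
python3 - <<'E'
from h import *
np.set_printoptions(precision=4,suppress=True)
o,f=wristf(); print(o['clock'],o['ee_pos'],inv(o['ee_pos']),o['wrist_force'])
t=eyes.grab_frame('top'); save(t,'t5')
save(f,'w6')
s,c=np.sin(np.radians(20)),np.cos(np.radians(20))
def deckpt(f,u,h):
    E=np.linalg.inv(f['extrinsics']);o=inv(E[:3,3]);q=inv(ray(f,u,0))-o
    nn=np.array([0,-s,c]); t=(h-o@nn)/(q@nn); P=o+q*t; return np.array([P[0],P[1]*c+P[2]*s])
for x,y in [(252,123),(322,113),(355,238),(284,250)]: print(deckpt(t,(255+x/2.667,115+y/2.667),.044))
b=cv2.imread('pics/w6.png')
cv2.imwrite('pics/c5.png',np.hstack([cv2.resize(cv2.imread('pics/t5.png')[115:245,255:405],(300,260),interpolation=cv2.INTER_CUBIC),np.pad(b,((0,0),(0,0),(0,0)))[:260,:500]][1:]) if 0 else b)
E
```

```text
6.4 [ 0.4758 -0.0953  0.1731] [-0.1333 -0.1226  0.0731] [-0.8134  0.9832  0.046 ]
[ 0.0274 -0.0605]
[ 0.0261 -0.1407]
[-0.1052 -0.1364]
[-0.1019 -0.0564]
```

View pics/c5.png

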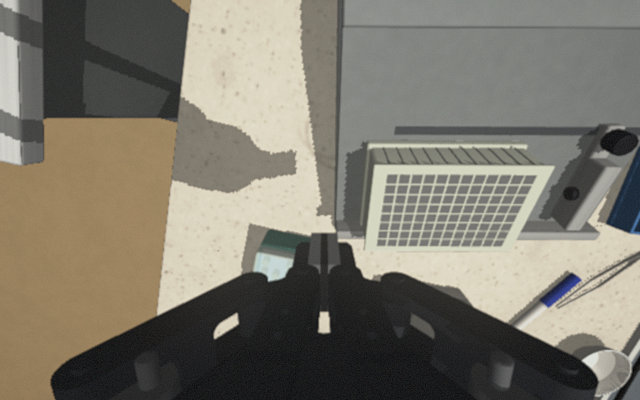

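```bash
cat >> h.py <<'E'
s,c=np.sin(np.radians(20)),np.cos(np.radians(20))
def deckpt(f,u,h):
    E=np.linalg.inv(f['extrinsics']);o=inv(E[:3,3]);q=inv(ray(f,u,0))-o
    nn=np.array([0,-s,c]); t=(h-o@nn)/(q@nn); P=o+q*t; return np.array([P[0],P[1]*c+P[2]*s])
def mask_corners(f,cam,h=.044):
    r=spotter.silhouettes('plate',cam)[0]; m=r['region'].astype(np.uint8)
    return r['p'],cv2.boxPoints(cv2.minAreaRect(cv2.findNonZero(m)))
E
python3 - <<'E'
from h import *
np.set_printoptions(precision=4,suppress=True)
o,f=wristf(); print(inv(o['ee_pos']))
for n,u,h in [('pl',(374,148),.044),('pr',(552,165),.044),('br',(515,250),.044),('bl',(366,250),.044),('button',(571,194),.012),('fenceR',(598,236),.018),('fenceL',(337,236),.018),('edgeL',(342,27),0),]: print(n,deckpt(f,u,h))
t=eyes.grab_frame('top'); save(t,'t6'); pr,k=mask_corners(t,'top'); print(pr,k); print([deckpt(t,u,.044) for u in k])
E
```

```text
[-0.133  -0.1226  0.0732]
pl [-0.0984 -0.0636]
pr [ 0.0274 -0.0761]
br [ 0.0336 -0.1597]
bl [-0.0953 -0.1604]
button [ 0.0858 -0.1227]
fenceR [ 0.1293 -0.167 ]
fenceL [-0.1193 -0.1682]
edgeL [-0.1204  0.003 ]
0.63 [[347.6132 162.6075]
 [381.808  153.1089]
 [395.2464 201.4871]
 [361.0516 210.9857]]
[array([ 0.0243, -0.054 ]), array([ 0.0352, -0.163 ]), array([-0.102 , -0.1601]), array([-0.1073, -0.0534])]
```

Emit:
send_rows --increments '[{"tx": 0, "ty": 0, "tz": 4, "yaw": 0}, {"tx": 0, "ty": 0, "tz": 8, "yaw": 0}, {"tx": 0, "ty": 0, "tz": 10.2, "yaw": 0}, {"tx": 0, "ty": 0, "tz": 10.2, "yaw": 0}, {"tx": 0, "ty": 1, "tz": 10.2, "yaw": 0}, {"tx": 0, "ty": 1.6, "tz": 10.2, "yaw": 0}, {"tx": 0, "ty": 2.0, "tz": 10.2, "yaw": 0}, {"tx": 0, "ty": 2.4, "tz": 10.2, "yaw": 0}, {"tx": 0, "ty": 2.8, "tz": 10.2, "yaw": 0}, {"tx": 0, "ty": 3.2, "tz": 10.2, "yaw": 0}, {"tx": 0, "ty": 3.6, "tz": 10.2, "yaw": 0}, {"tx": 0, "ty": 4, "tz": 10.2, "yaw": 0}, {"tx": 0, "ty": 4.4, "tz": 10.2, "yaw": 0}, {"tx": 0, "ty": 4.8, "tz": 10.2, "yaw": 0}, {"tx": 0, "ty": 5.2, "tz": 10.2, "yaw": 0}, {"tx": 0, "ty": 5.6, "tz": 10.2, "yaw": 0}, {"tx": 0, "ty": 6, "tz": 10.2, "yaw": 0}, {"tx": 0, "ty": 6.4, "tz": 10.2, "yaw": 0}, {"tx": 0, "ty": 6.4, "tz": 10.2, "yaw": 0}]'

```text
clock: 8.23
ee_pos: [0.5401, -0.081, 0.0713]
tcp_rot: [1.938, 2.471, 0.002]
wrist_force: [-0.2, -0.7, -0.3]
width: 0.0
gripper_force: 0.0
```

```bash
python3 - <<'E'
from h import *
np.set_printoptions(precision=4,suppress=True)
o,f=wristf(); print(o['clock'],inv(o['ee_pos']),o['wrist_force'])
save(f,'w7')
E
```

```text
8.2333 [-0.0674 -0.1241 -0.0287] [-0.1831 -0.7138 -0.3413]
```

View pics/w7.png

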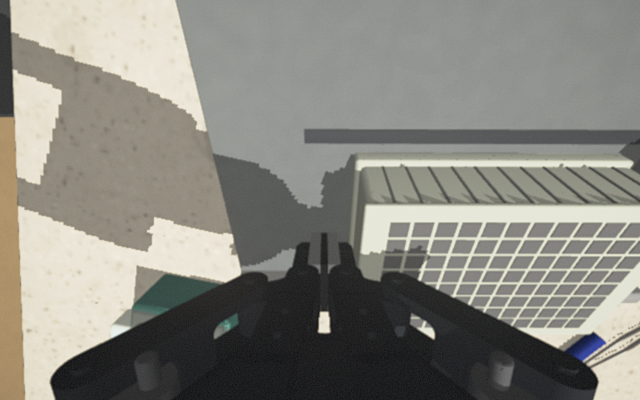

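Emit:
send_rows --increments '[{"tx": 0, "ty": 0.1, "tz": 0, "yaw": 0}, {"tx": 0, "ty": 0.2, "tz": 0, "yaw": 0}, {"tx": 0, "ty": 0.3, "tz": 0, "yaw": 0}, {"tx": 0, "ty": 0.4, "tz": 0, "yaw": 0}, {"tx": 0, "ty": 0.5, "tz": 0, "yaw": 0}, {"tx": 0, "ty": 0.6, "tz": 0, "yaw": 0}]'

```text
clock: 8.78
ee_pos: [0.5443, -0.0799, 0.0712]
tcp_rot: [-1.938, -2.472, 0.0]
wrist_force: [-3.1, -1.5, 0.4]
width: -0.001
gripper_force: 1.1
```

Emit:
send_rows --increments '[{"tx": 0, "ty": 0.1, "tz": 0, "yaw": 0}, {"tx": 0, "ty": 0.2, "tz": 0, "yaw": 0}, {"tx": 0, "ty": 0.3, "tz": 0, "yaw": 0}]'

```text
clock: 9.03
ee_pos: [0.5474, -0.0791, 0.0712]
tcp_rot: [-1.938, -2.472, 0.0]
wrist_force: [-1.7, -0.9, 0.7]
width: 0.001
gripper_force: 1.0
```

Emit:
send_rows --increments '[{"tx": 0, "ty": 0.1, "tz": 0, "yaw": 0}, {"tx": 0, "ty": 0.2, "tz": 0, "yaw": 0}]'

```text
clock: 9.2
ee_pos: [0.5494, -0.0786, 0.0712]
tcp_rot: [-1.938, -2.472, 0.0]
wrist_force: [-1.9, -1.1, -0.4]
width: -0.003
gripper_force: 1.0
```

Emit:
send_rows --increments '[{"tx": 0, "ty": 0.1, "tz": 0, "yaw": 0}, {"tx": 0, "ty": 0.2, "tz": 0, "yaw": 0}]'

```text
clock: 9.37
ee_pos: [0.5501, -0.0785, 0.0712]
tcp_rot: [-1.937, -2.471, 0.003]
wrist_force: [-6.3, -4.0, 3.9]
width: 0.001
gripper_force: 3.7
```

Emit:
send_rows --increments '[{"tx": 0, "ty": 0.1, "tz": 0, "yaw": 0}, {"tx": 0, "ty": 0.15, "tz": 0, "yaw": 0}]'

```text
clock: 9.53
ee_pos: [0.5501, -0.0785, 0.0712]
tcp_rot: [-1.935, -2.47, 0.006]
wrist_force: [-9.2, -5.4, 6.4]
width: -0.001
gripper_force: 5.0
```

Emit:
send_rows --increments '[{"tx": 0, "ty": 0.1, "tz": 0, "yaw": 0}, {"tx": 0, "ty": 0.15, "tz": 0, "yaw": 0}]'

```text
clock: 9.7
ee_pos: [0.5501, -0.0784, 0.0712]
tcp_rot: [-1.934, -2.469, 0.009]
wrist_force: [-12.3, -6.7, 9.1]
width: 0.001
gripper_force: 6.7
```

Emit:
send_rows --increments '[{"tx": 0, "ty": -0.1, "tz": 0, "yaw": 0}, {"tx": 0, "ty": -0.2, "tz": 0, "yaw": 0}, {"tx": 0, "ty": -0.3, "tz": 0, "yaw": 0}, {"tx": 0, "ty": -0.4, "tz": 0, "yaw": 0}, {"tx": 0, "ty": -0.5, "tz": 0, "yaw": 0}, {"tx": 0, "ty": -0.8, "tz": 0, "yaw": 0}, {"tx": 0, "ty": -1.5, "tz": 0, "yaw": 0}, {"tx": 0, "ty": -2.5, "tz": 0, "yaw": 0}, {"tx": 0, "ty": -3, "tz": 0, "yaw": 0}, {"tx": 0, "ty": -3, "tz": -4, "yaw": 0}, {"tx": 0, "ty": -3, "tz": -8, "yaw": 0}, {"tx": 0, "ty": -3, "tz": -12, "yaw": 0}, {"tx": 0, "ty": -1, "tz": -15, "yaw": 0}, {"tx": 2, "ty": 2, "tz": -16, "yaw": 0}, {"tx": 2, "ty": 5, "tz": -16, "yaw": 0}, {"tx": 2, "ty": 6, "tz": -16, "yaw": 0}, {"tx": 2, "ty": 6, "tz": -16, "yaw": 0}, {"tx": 2, "ty": 6, "tz": -16, "yaw": 0}]'

```text
clock: 11.2
ee_pos: [0.6064, -0.0439, 0.2302]
tcp_rot: [-1.936, -2.471, 0.003]
wrist_force: [0.3, -0.1, -0.5]
width: -0.002
gripper_force: 0.0
```

```bash
python3 - <<'E'
from h import *
np.set_printoptions(precision=4,suppress=True)
o,f=wristf(); print(o['clock'],inv(o['ee_pos']),o['wrist_force'])
save(f,'w8'); t=eyes.grab_frame('top'); save(t,'t8')
b=cv2.imread('pics/w8.png'); a=cv2.imread('pics/t8.png')[130:210,320:400]
cv2.imwrite('pics/c8.png',np.vstack([b,np.hstack([cv2.resize(a,(200,200),interpolation=cv2.INTER_CUBIC),np.zeros((200,440,3),np.uint8)])]))
E
```

```text
11.2 [ 0.0058 -0.1038  0.1302] [ 0.2686 -0.0683 -0.486 ]
```

View pics/c8.png

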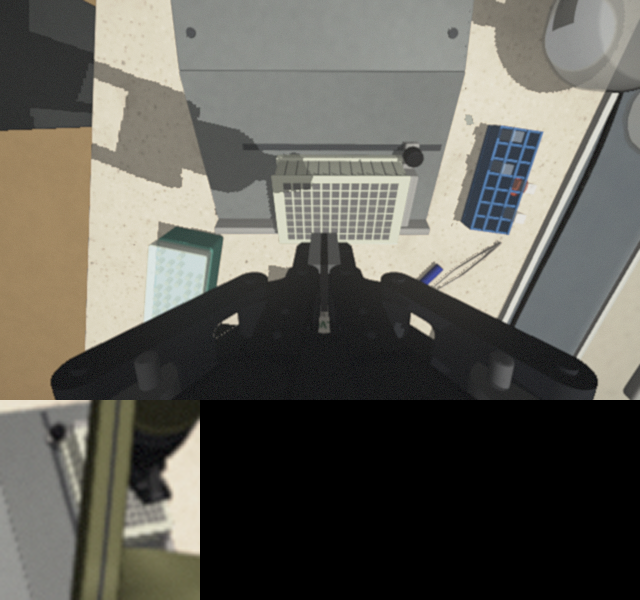

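```bash
python3 - <<'E'
from h import *
np.set_printoptions(precision=4,suppress=True,linewidth=200)
o,f=wristf(); g=cv2.imread('pics/w8.png',0)
def deck2w(x,y,h):
    n=np.array([x,y*c-h*s,y*s+h*c]); a=p[2]
    return np.array([p[0]+np.cos(a)*n[0]-np.sin(a)*n[1],p[1]+np.sin(a)*n[0]+np.cos(a)*n[1],.1+n[2]])
def prof(g,f,y,h,xs): 
    return [int(cv2.getRectSubPix(g,(1,1),tuple(map(float,proj(f,deck2w(x,y,h))[0])))[0,0]) for x in xs]
xs=np.arange(.066,.112,.002)
print((xs*1000).round())
for y in(-.09,-.11,-.13,-.15): print('plate now',y,prof(g,f,y,.044,xs))
f6=dict(f); T=np.eye(4);T[:3,:3]=Rotation.from_rotvec([-1.936,-2.472,0]).as_matrix();T[:3,3]=[.4758,-.0953,.1731]
f6['extrinsics']=np.linalg.inv(T@f['hand_eye']); g6=cv2.imread('pics/w6.png',0)
for y in(-.105,-.12,-.135,-.15): print('stop before',y,prof(g6,f6,y,.025,xs))
print(spotter.boxes_of('seat_button','wrist')[:2])
E
```

```text
[ 66.  68.  70.  72.  74.  76.  78.  80.  82.  84.  86.  88.  90.  92.  94.  96.  98. 100. 102. 104. 106. 108. 110.]
plate now -0.09 [184, 125, 120, 118, 169, 217, 217, 215, 216, 192, 174, 171, 168, 140, 138, 138, 137, 136, 136, 136, 136, 163, 210]
plate now -0.11 [203, 164, 162, 160, 185, 217, 215, 215, 216, 194, 171, 173, 170, 140, 138, 138, 141, 139, 136, 137, 137, 170, 212]
plate now -0.13 [191, 159, 158, 160, 191, 216, 215, 215, 216, 192, 171, 172, 162, 117, 111, 113, 111, 111, 110, 111, 109, 122, 201]
plate now -0.15 [179, 128, 123, 125, 183, 216, 216, 216, 215, 212, 209, 208, 209, 206, 203, 206, 207, 209, 211, 214, 215, 212, 214]
stop before -0.105 [64, 59, 60, 63, 65, 63, 63, 64, 66, 72, 116, 159, 167, 170, 167, 161, 161, 126, 119, 119, 120, 89, 41]
stop before -0.12 [61, 62, 60, 53, 48, 53, 61, 63, 64, 72, 115, 156, 168, 170, 164, 163, 159, 159, 211, 151, 117, 118, 121]
stop before -0.135 [61, 63, 64, 65, 63, 64, 66, 65, 64, 72, 117, 157, 169, 168, 164, 162, 161, 164, 208, 211, 163, 120, 122]
stop before -0.15 [107, 105, 105, 105, 107, 107, 108, 104, 84, 73, 120, 159, 168, 168, 164, 164, 157, 112, 104, 105, 103, 104, 134]
[]
```

```bash
python3 -c "
from station import ticket; print(ticket.sign_off())"
```

```text
the job is handed in; nothing more can be done
None
```

The plate went off the ledge, slid down onto the fence, and was pushed along it into the corner. It now lies flat and square against the side stop with the gripper clear, and the job was handed in at about 11 s. I could not see the seat button directly; I take it as pressed because the push met a hard stop (about 14–17 N) and the last images show no visible gap (within about 1.5 mm) at the stop face.

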